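# Press test of a brass bar laid across two rests

### The arm

A 6-joint arm with a two-finger parallel gripper is mounted at the origin on a cart in front of the work surface, level with it; the furniture and walls round the work are solid. World frame = base frame: x ahead of the robot, y to its left, z up, the work surface at z = 0. Lengths are in m, angles in degrees, forces in N, time in s.
With the tool pointing down it reaches from about 0.375 to 0.9 m from the base axis. Payload 3.1 kg.
Tool frame: the origin (TCP) lies at the very end of the fingers, on their centre line; the grasp point (between the pads) lies 19 mm behind it; z points along the fingers, y is the line along which they close (so a half turn about z gives the same grasp; the last joint's range is limited). The gripper opens to 87 mm and grips with 3 to 60 N. Pads are 19 mm wide; open, the fingers measure 117 mm over their backs; the gripper's body (75 mm by 190 mm) begins 51 mm behind the grasp point.
Start: joints at [-75.373, 30.224, 82.088, -0, 67.689, -10.227], TCP at [0.263, -0.567, 0.223] pointing down, gripper open.
Joint ranges: [-176.69, 176.69], [-43.24, 126.21], [12.49, 139.97], [-82, 262], [0, 151.66], [-163.58, 163.58]. Speed limits (degrees/s): [159.86, 159.86, 180, 180, 180, 180].

### API

Orientations are given as a 3x3 rotation matrix whose columns are the frame's x, y, z axes.
In Python, from rig import bot gives the robot as it stands.
- The arm moves only by the tool move_arm, never from a script. Its argument "increments" is a list of rows, each an object with "xyz": the shift along the tool's x, y, z in mm, a list of three; "roll": the turn about the tool's z in rad; "grip": the opening in per cent of the stroke, from 0 (shut) to 100 (fully open). A call has 1 to 5 rows; each row shifts and turns the commanded pose from where the row before left it, along the tool's axes as they then stand; what a row does not reach is not made up. A row lasts 1/12 s, in which the tool goes at most 41.7 mm and 7.16 degrees, less where a joint would pass 70% of its speed; a pose out of reach is approached as far as the arm can. A call is refused whole if a number of a shift passes 41.7 or a number of a turn 0.125, either way. A call with a gripper value outside its range is refused whole. The fingers move at their own pace and stop on an object; the grip force is fixed at half the most. Time passes only in rows, so rows that do not move let the fingers close. It gives the time, the measured TCP pose, the force, the opening and the grip force at its end, in the units of the state.
- bot.read_state(): the state, without advancing time (a new reading comes with each control period).
- bot.capture(name): name is "scene" or "top"; returns (picture, depth): 384x512x3 uint8, red, green, blue; 384x512 float32, m along the optical axis (not along the pixel's ray), 0 where there is no reading.
- bot.camera_model(name): a dict with "intrinsics" (3x3 intrinsics, pixels), "rvec" (rotation vector, rad) and "tvec" (3), from world to camera coordinates, as OpenCV has them. Camera axes: x right, y down, z forward; pixel columns grow to the right and rows downward; lengths in m; the calibration is good to about 2 mm. A picture is of the moment at which its call begins. camera_model takes no time and is no camera call.
- bot.hand_in(): hands the job in; it is judged then, once.
Trained networks look in the newest picture that a camera, given by its name, has taken for a name from the list of things; names that differ only in an ending like _2 or _b are one class to them, and where a whole thing is asked for, a point or a joint stands for the part that bears it (a point fixed in the world has none). Each returns a list of dicts, best first, with "conf" (0 to 1); they miss things now and then, are a little off and sometimes report something else, mostly with a low value. They report only what shows in the picture. A call takes as long as a camera call. They do not tell look-alikes from the thing itself.
- bot.spot_in(label, camera): "at" ([x, y, z] in m, in the coordinates of the camera as it stood for that picture, good to about 4 mm: the middle of the surface that is visible of it).
- bot.trace(label, camera): "mask" (384x512 bool, what is visible of it).
The state is a dict: "time_s": time; "joint_positions": joint angles; "qvel": joint speeds; "tau": joint torques, N m; "position": TCP position; "tcp_rot": TCP orientation; "force": force on the tool from outside, world axes, zero at the start; "moment": the same for the moment, N m; "opening": opening from 0.0 (shut) to 1.0 (fully open); "grasp_force": force on a finger pad.
Only numpy, scipy, OpenCV 4.12 (cv2) and the standard library are available. Lean on these libraries where they do the work, as an engineer would, in place of code of your own. Each camera call takes 0.05 s, during which the arm holds its last target. There are 200 camera calls.

### The job

Set up a bending check: lay the long brass bar, scribed ring facing up, between the guide pins across both rests of the metal jig, centred, and let go of it. Then take the push gauge from its wooden stand and hold it upright with its tip inside the scribed ring, pressing gently so that the spring plunger goes about half-way in (never hard against its stop). Finish while still holding the gauge there like that, and leave the other things on the bench where they are.

Things in the scene. Friction and masses are not known exactly. Their poses are not given: they have to be found in the camera images.
- bar: flat brass bar 160 x 20 x 8 mm, 0.21 kg, lying loose on the bench; origin at the centre of its underside, x along its length, z up through the face with the ring
- mark (a point): centre of the scribed ring (dark ring 14 mm across outside, 12 mm inside, with a dot in it) in the middle of the bar's upper face, 8 mm above the bar's origin
- jig: fixed bending jig, base plate 190 x 64 x 10 mm; origin at the centre of its underside (on the bench), x from rest to rest, z up. Two rests at x = -50 and +50 mm, each 16 mm thick, 50 mm wide, round crest 46 mm above the bench, with two upright guide pins of 6 mm diameter at y = -17 and +17 mm (28 mm clear between) reaching 60 mm above the bench. Nothing stands between the rests
- jig_rest_mid (a point): point half-way between the two rests at the height of their crests (46 mm above the bench); the underside of the bar's middle belongs here
- stand: fixed wooden gauge stand: round foot 80 mm in diameter and 10 mm high with an upright tube 48 mm in diameter, 25 mm in bore, open at the top 70 mm above the bench; origin at the centre of its underside, z up
- gauge: loose push gauge, 0.13 kg, standing tip down in the stand, collar on the tube's rim. Origin on its axis under the collar, z away from the tip. Upward: collar 38 mm diameter, 6 mm high; black square grip 24 x 24 mm (sides along its x, y) up to 67 mm; cap up to 72 mm. Downward: sleeve 18 mm diameter to -30 mm, then thin plunger to -56 mm. Lift at least 65 mm to clear the stand
- grip (a point): point on the gauge's axis in the square grip, 40 mm above the gauge's origin
- tip (a point): the very tip of the gauge's plunger, 56 mm below the gauge's origin when not pressed (ball end 8 mm in diameter)
- plunger (a joint): how far the plunger is pushed into the gauge: 0 m free, 0.014 m hard against its stop; spring of 250 N/m with 1 N preload, so 2.75 N half-way in (0.007 m)
- bench_pin: bystander: wooden block 22 x 100 x 20 mm lying at the back; origin at the centre of its underside
- wax_tube: bystander: upright blue wax tube 28 mm in diameter, 60 mm high, at the back; origin at the centre of its underside
- jar_flux: bystander: brown jar with black lid, 43 mm in diameter, 55 mm high, at the back; origin at the centre of its underside
- spirit_lamp: bystander: round glass spirit lamp, 66 mm in diameter, 69 mm high, at the back; origin at the centre of its underside
- loupe: bystander: small black folding loupe, 32 x 38 x 19 mm, near the front edge; origin at the centre of its underside
- wax_ring: bystander: wax finger ring, 24 x 28 x 8 mm, near the front edge; origin at the centre of its underside
Things that resemble listed ones, but are neither listed nor needed, are in the scene too. There is more than one size of the bar; the job needs the larger.

How it is judged:
By the outcome, as a careful person would: the job done as asked, in the order asked, and still so for the second after the job is handed in, while the arm keeps its last pose, push and grip.
It also fails if it takes over 56 s, if anything falls off the work surface, if the arm or the gripper's body presses on something with over 40 N, if the wrist force passes 120 N, or if a joint passes its speed limit or range.

## Working session

There is one attempt and no reset: what is moved stays moved. The work goes in short steps, Python scripts to look and compute and a tool call to move; the robot and the scene stay as the last step left them, time stands still between calls to the robot, and variables do not carry over. Pictures are saved under pics/ and viewed, at most 10 in all, crops included, and the job is handed in when it is done.

Besides the shell and the picture viewer there is one more tool, called after ">>>" in YAML: its name, and indented under it one key for each argument. move_arm: Moves the arm, as the interface text tells. Its arguments: {"type":"object","properties":{"increments":{"type":"array"}},"required":["increments"]}

```bash
mkdir -p pics; ls; cat > h.py <<'E'
import numpy as np, cv2
from rig import bot
def cam(n):
    m=bot.camera_model(n); R=cv2.Rodrigues(np.array(m["rvec"],float))[0]
    return np.array(m["intrinsics"],float).reshape(3,3),R,np.array(m["tvec"],float).ravel()
def c2w(n,p):
    K,R,t=cam(n); return (np.atleast_2d(p)-t)@R
def cloud(n,d):
    K,R,t=cam(n); v,u=np.mgrid[:d.shape[0],:d.shape[1]]
    c=np.stack([(u-K[0,2])/K[0,0]*d,(v-K[1,2])/K[1,1]*d,d],-1)
    return (c-t)@R
E
python3 - <<'E'
from h import *
s=bot.read_state();print(s)
ims=[]
np.set_printoptions(precision=4,suppress=True)
for n in("scene","top"):
    im,d=bot.capture(n);cv2.imwrite(f"pics/{n}0.png",im[...,::-1])
    np.save(n+"0.npy",d)
    K,R,t=cam(n);print(n,K.ravel(),-R.T@t,R[2])
for n in("scene","top"):
    for l in("bar","jig","stand","gauge","mark","jig_rest_mid"):
        try:
            for o in bot.spot_in(l,n)[:3]:print(n,l,round(o["conf"],2),c2w(n,o["at"])[0])
        except Exception as e: print(n,l,e)
E
```

```text
pics
{'time_s': 0.0, 'joint_positions': array([-7.53733704e+01,  3.02774843e+01,  8.21561764e+01, -5.48138646e-04,
        6.76899096e+01, -1.02274242e+01]), 'qvel': array([ 0.07597574, -0.03311838,  0.13977482,  0.06327445,  0.01531102,
        0.00234446]), 'tau': array([ 5.79935477e-04, -4.40040672e+01, -1.76590240e+01,  6.31381175e-02,
        5.81319490e-02, -1.66648579e-04]), 'position': array([ 0.2625273 , -0.56638092,  0.2215887 ]), 'tcp_rot': array([[ 9.07379930e-01,  4.20311024e-01, -5.53173022e-04],
       [ 4.20311222e-01, -9.07377612e-01,  2.08457525e-03],
       [ 3.74233145e-04, -2.12400658e-03, -9.99997674e-01]]), 'force': array([ 0.40658402, -0.41020864,  0.31798143]), 'moment': array([0.01114083, 0.01408259, 0.01512723]), 'grasp_force': 0.0, 'opening': 0.9987331927968821}
scene [450.4888   0.     256.0434   0.     450.4888 197.5295   0.       0.
   1.    ] [0.17   0.3892 0.7799] [ 0.433  -0.512  -0.7419]
top [413.6449   0.     254.4993   0.     413.6449 192.4988   0.       0.
   1.    ] [ 0.4325 -0.0597  1.0271] [ 0.1357 -0.018  -0.9906]
scene bar 0.87 [ 0.5104 -0.2066  0.0076]
scene bar 0.5 [ 0.5764 -0.3167  0.0023]
scene jig 0.95 [0.5628 0.0287 0.0044]
scene stand 0.67 [0.5258 0.1762 0.0095]
scene gauge 0.58 [0.5348 0.1678 0.1101]
scene mark 0.7 [ 0.579  -0.3181  0.005 ]
scene mark 0.69 [ 0.5113 -0.2113  0.0091]
scene mark 0.48 [0.7029 0.1548 0.0162]
scene jig_rest_mid 0.64 [0.5621 0.0249 0.011 ]
scene jig_rest_mid 0.22 [ 0.6999 -0.0947  0.0444]
top bar 0.77 [ 0.5821 -0.3201  0.0035]
top bar 0.68 [ 0.5125 -0.212   0.0082]
top jig 0.67 [0.567  0.0212 0.0073]
top stand 0.68 [0.53   0.1446 0.0085]
top gauge 0.55 [0.5412 0.1538 0.1212]
top mark 0.75 [ 0.514  -0.2142  0.01  ]
top mark 0.71 [ 0.5795 -0.3236  0.0031]
top mark 0.26 [0.5399 0.1572 0.1231]
top jig_rest_mid 0.72 [0.7079 0.145  0.018 ]
top jig_rest_mid 0.64 [0.5694 0.0208 0.009 ]
```

View pics/top0.png

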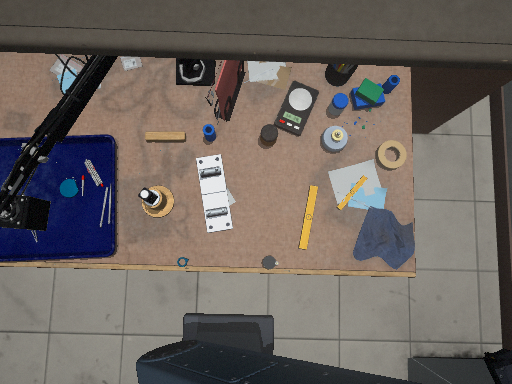

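View pics/scene0.png

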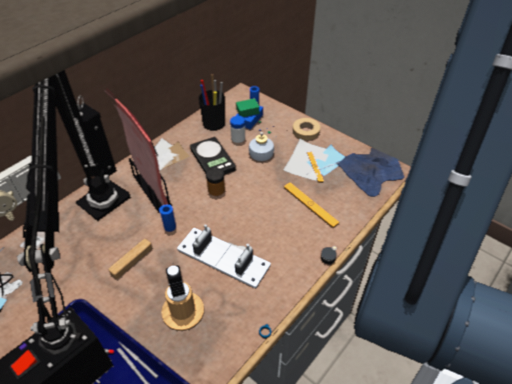

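```bash
python3 - <<'E'
from h import *
np.set_printoptions(precision=4,suppress=True)
d=np.load("top0.npy");P=cloud("top",d)
def rect(pts,nm):
    c,wh,a=cv2.minAreaRect(pts.astype(np.float32)*1000);b=cv2.boxPoints((c,wh,a))
    e=max([b[1]-b[0],b[2]-b[1]],key=np.linalg.norm)
    print(nm,len(pts),"mean",pts.mean(0),"rect",np.array(c),wh,"long-axis deg",np.degrees(np.arctan2(e[1],e[0]))%180)
for o in bot.trace("bar","top")[:3]:
    q=P[o["mask"]&(d>0)];rect(q[:,:2],"bar %.2f z%.4f"%(o["conf"],np.median(q[:,2])))
for o in bot.trace("jig","top")[:2]:
    q=P[o["mask"]&(d>0)];rect(q[:,:2],"jig %.2f"%o["conf"])
    for lo,hi in((.005,.02),(.04,.049),(.053,.07)):
        h=q[(q[:,2]>lo)&(q[:,2]<hi)]
        if len(h)>3: rect(h[:,:2],f" z{lo} {np.median(h[:,2]):.4f}")
for o in bot.trace("gauge","top")[:2]:
    q=P[o["mask"]&(d>0)]
    for lo,hi in((.07,.09),(.125,.16)):
        h=q[(q[:,2]>lo)&(q[:,2]<hi)]
        if len(h)>3: rect(h[:,:2],f"gauge z{np.median(h[:,2]):.4f}")
d=np.load("scene0.npy");P=cloud("scene",d)
for l in("gauge","stand"):
  for o in bot.trace(l,"scene")[:2]:
    q=P[o["mask"]&(d>0)];print(l,o["conf"],q.min(0),q.max(0))
    for lo,hi in((.06,.074),(.08,.13),(.13,.16)):
        h=q[(q[:,2]>lo)&(q[:,2]<hi)]
        if len(h)>3: rect(h[:,:2],f"{l} z{np.median(h[:,2]):.4f}")
E
```

```text
bar 0.64 z0.0041 199 mean [ 0.5834 -0.3247] rect [ 581.6255 -323.7492] (14.188557624816895, 100.14981842041016) long-axis deg 142.16516
bar 0.59 z0.0068 517 mean [ 0.5143 -0.2119] rect [ 515.0916 -212.4067] (20.656789779663086, 156.87152099609375) long-axis deg 170.37616
jig 0.59 1934 mean [0.5664 0.0221] rect [569.1684  22.8086] (190.08206176757812, 63.9157600402832) long-axis deg 11.102444
 z0.005 0.0092 1589 mean [0.5662 0.0221] rect [569.1581  22.8611] (190.08206176757812, 63.80868148803711) long-axis deg 11.102443
 z0.04 0.0436 187 mean [0.5668 0.0223] rect [569.6319  22.8206] (114.13722229003906, 49.764915466308594) long-axis deg 11.088235
 z0.053 0.0589 21 mean [0.5759 0.0247] rect [569.4075  23.2461] (104.7812728881836, 38.45557403564453) long-axis deg 10.641802
gauge z0.0759 76 mean [0.5412 0.155 ] rect [542.8726 158.2235] (27.348926544189453, 35.05149459838867) long-axis deg 156.8988
gauge z0.1380 120 mean [0.5436 0.1588] rect [544.306  160.7205] (23.20215606689453, 23.02618408203125) long-axis deg 55.25277
gauge 0.78 [ 0.5231  0.0999 -0.0031] [0.6394 0.1809 0.1435]
gauge z0.0720 60 mean [0.5353 0.1605] rect [539.7321 162.2689] (38.87790298461914, 32.1178092956543) long-axis deg 73.68911
gauge z0.1049 229 mean [0.5338 0.1682] rect [535.4245 163.6711] (30.899267196655273, 16.26723861694336) long-axis deg 88.53375
gauge z0.1372 189 mean [0.5404 0.1641] rect [542.3263 163.04  ] (23.693288803100586, 23.822633743286133) long-axis deg 146.00468
stand 0.96 [ 0.503   0.1223 -0.0005] [0.5797 0.2024 0.0721]
stand z0.0684 179 mean [0.5311 0.1686] rect [535.5742 165.5373] (46.34324264526367, 31.253549575805664) long-axis deg 70.19338
```

The top view shows the large bar at about (309,217), a smaller look-alike at (352,192), the jig at (214,193) and the gauge in its stand at (150,196). The scene view agrees. I'll check the bar's ring from a zoomed crop and plan the approach.

```bash
cat >> h.py <<'E'
np.set_printoptions(precision=4,suppress=True)
def plan(xyz,yaw,n):
    """rows (mm, rad) from the measured pose to TCP xyz (mm), yaw of tool x (deg)"""
    s=bot.read_state();R=np.array(s["tcp_rot"]);p=np.array(s["position"])*1000
    y0=np.degrees(np.arctan2(R[1,0],R[0,0]));dy=(yaw-y0+180)%360-180
    print("t %.2f p"%s["time_s"],p,"yaw %.2f"%y0,"F",s["force"],"op %.3f g %.1f"%(s["opening"],s["grasp_force"]),"q",s["joint_positions"])
    step=(np.array(xyz)-p)/n
    for i in range(n):
        a=np.radians(y0+dy*i/n);x=np.array([np.cos(a),np.sin(a),0]);y=np.array([np.sin(a),-np.cos(a),0])
        print(" ",np.round([step@x,step@y,-step[2]],1),"roll %.4f"%-np.radians(dy/n))
E
python3 - <<'E'
from h import *
im=cv2.imread("pics/top0.png")[175:260,290:380]
cv2.imwrite("pics/bars.png",cv2.resize(im,None,fx=6,fy=6,interpolation=cv2.INTER_CUBIC))
plan([515,-212,100],-9.6,12)
E
```

```text
t 0.95 p [ 262.7129 -567.0724  222.5623] yaw 24.86 F [ 0.9502 -0.3183 -0.4084] op 1.003 g 0.0 q [-75.3735  30.2219  82.0883   0.0008  67.6896 -10.2291]
  [ 31.5 -18.   10.2] roll 0.0501
  [ 30.6 -19.6  10.2] roll 0.0501
  [ 29.6 -21.1  10.2] roll 0.0501
  [ 28.5 -22.5  10.2] roll 0.0501
  [ 27.3 -23.9  10.2] roll 0.0501
  [ 26.1 -25.3  10.2] roll 0.0501
  [ 24.8 -26.5  10.2] roll 0.0501
  [ 23.4 -27.7  10.2] roll 0.0501
  [ 22.  -28.9  10.2] roll 0.0501
  [ 20.5 -29.9  10.2] roll 0.0501
  [ 19.  -30.9  10.2] roll 0.0501
  [ 17.4 -31.8  10.2] roll 0.0501
```

View pics/bars.png

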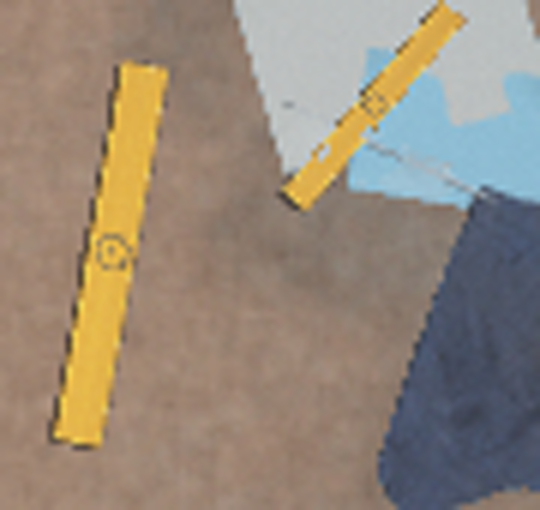

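The crop shows the ring face-up on the large bar, at crop (112,252), which is its middle. Moving there.

>>> move_arm:
  increments:
    - {"xyz": [31.5, -18, 5], "roll": 0.05, "grip": 100}
    - {"xyz": [30.6, -19.6, 10], "roll": 0.05, "grip": 100}
    - {"xyz": [29.6, -21.1, 10], "roll": 0.05, "grip": 100}
    - {"xyz": [28.5, -22.5, 10], "roll": 0.05, "grip": 100}
    - {"xyz": [27.3, -23.9, 10], "roll": 0.05, "grip": 100}

```text
time_s: 1.37
position: [0.3686, -0.4179, 0.1774]
tcp_rot: [[0.984, 0.18, 0.0], [0.18, -0.984, -0.0], [0.0, 0.001, -1.0]]
force: [0.8, -0.2, -0.7]
opening: 1.001
grasp_force: 0.0
```

>>> move_arm:
  increments:
    - {"xyz": [26.1, -25.3, 10], "roll": 0.05, "grip": 100}
    - {"xyz": [24.8, -26.5, 10], "roll": 0.05, "grip": 100}
    - {"xyz": [23.4, -27.7, 10], "roll": 0.05, "grip": 100}
    - {"xyz": [22, -28.9, 10], "roll": 0.05, "grip": 100}
    - {"xyz": [20.5, -29.9, 10], "roll": 0.05, "grip": 100}

```text
time_s: 1.78
position: [0.4739, -0.2698, 0.1273]
tcp_rot: [[0.998, -0.069, 0.001], [-0.069, -0.998, -0.0], [0.001, 0.0, -1.0]]
force: [0.4, -0.3, -0.1]
opening: 1.002
grasp_force: 0.0
```

>>> move_arm:
  increments:
    - {"xyz": [19, -30.9, 10], "roll": 0.05, "grip": 100}
    - {"xyz": [17.4, -31.8, 10], "roll": 0.05, "grip": 100}
    - {"xyz": [0, 0, 0], "roll": 0, "grip": 100}
    - {"xyz": [0, 0, 0], "roll": 0, "grip": 100}

```text
time_s: 2.12
position: [0.5155, -0.21, 0.107]
tcp_rot: [[0.987, -0.161, -0.001], [-0.161, -0.987, 0.001], [-0.001, -0.0, -1.0]]
force: [-0.4, -0.7, 0.3]
opening: 1.001
grasp_force: 0.0
```

```bash
python3 - <<'E'
from h import *
plan([515,-212,30],-9.6,3)
# ring/bar from scene camera first picture as cross-check
d=np.load("scene0.npy");P=cloud("scene",d)
bot.capture("scene")
for o in bot.trace("bar","scene")[:2]:
    q=P[o["mask"]&(d>0)];q=q[q[:,2]>.005]
    c,wh,a=cv2.minAreaRect(q[:,:2].astype(np.float32)*1000);print(o["conf"],c,wh,a)
E
```

```text
t 2.12 p [ 515.5032 -210.0429  106.9767] yaw -9.25 F [-0.4433 -0.6878  0.2876] op 1.001 g 0.0 q [-33.6646  34.3425  97.7563  -0.015   47.971   65.5967]
  [-0.1  0.7 25.7] roll 0.0020
  [-0.1  0.7 25.7] roll 0.0020
  [-0.1  0.7 25.7] roll 0.0020
0.9 (514.3096313476562, -211.49119567871094) (22.634376525878906, 158.91104125976562) 80.49373626708984
0.64 (555.4708862304688, -301.0352478027344) (11.340810775756836, 42.158546447753906) 50.84271240234375
```

>>> move_arm:
  increments:
    - {"xyz": [-0.4, 0.7, 28], "roll": 0.003, "grip": 100}
    - {"xyz": [-0.3, 0.7, 28], "roll": 0.003, "grip": 100}
    - {"xyz": [0, 0.5, 28], "roll": 0, "grip": 100}
    - {"xyz": [0, 0, 12], "roll": 0, "grip": 100}
    - {"xyz": [0, 0, 7], "roll": 0, "grip": 100}

```text
time_s: 2.63
position: [0.5126, -0.2148, 0.0032]
tcp_rot: [[0.985, -0.174, -0.002], [-0.174, -0.985, 0.001], [-0.002, -0.001, -1.0]]
force: [0.0, 0.0, -0.1]
opening: 0.998
grasp_force: 0.0
```

>>> move_arm:
  increments:
    - {"xyz": [0, 0, 1.5], "roll": 0, "grip": 100}
    - {"xyz": [0, 0, 0], "roll": 0, "grip": 0}
    - {"xyz": [0, 0, 0], "roll": 0, "grip": 0}
    - {"xyz": [0, 0, 0], "roll": 0, "grip": 0}
    - {"xyz": [0, 0, 0], "roll": 0, "grip": 0}

```text
time_s: 3.05
position: [0.5147, -0.2142, 0.0042]
tcp_rot: [[0.985, -0.171, 0.002], [-0.171, -0.985, -0.001], [0.002, 0.001, -1.0]]
force: [0.7, 0.2, -0.6]
opening: 0.781
grasp_force: 0.0
```

>>> move_arm:
  increments:
    - {"xyz": [0, 0, 0], "roll": 0, "grip": 0}
    - {"xyz": [0, 0, 0], "roll": 0, "grip": 0}
    - {"xyz": [0, 0, 0], "roll": 0, "grip": 0}
    - {"xyz": [0, 0, 0], "roll": 0, "grip": 0}
    - {"xyz": [0, 0, 0], "roll": 0, "grip": 0}

```text
time_s: 3.47
position: [0.5139, -0.2137, 0.0031]
tcp_rot: [[0.985, -0.171, -0.0], [-0.171, -0.985, 0.0], [-0.0, -0.0, -1.0]]
force: [0.0, -0.3, -0.7]
opening: 0.404
grasp_force: 0.0
```

>>> move_arm:
  increments:
    - {"xyz": [0, 0, 1], "roll": 0, "grip": 0}
    - {"xyz": [0, 0, 0], "roll": 0, "grip": 0}
    - {"xyz": [0, 0, 0], "roll": 0, "grip": 0}
    - {"xyz": [0, 0, 0], "roll": 0, "grip": 0}
    - {"xyz": [0, 0, 0], "roll": 0, "grip": 0}

```text
time_s: 3.88
position: [0.5138, -0.2135, 0.0019]
tcp_rot: [[0.985, -0.171, -0.0], [-0.171, -0.985, 0.0], [-0.0, -0.0, -1.0]]
force: [0.6, 0.5, -0.9]
opening: 0.228
grasp_force: 30.0
```

>>> move_arm:
  increments:
    - {"xyz": [0, 0, 0], "roll": 0, "grip": 0}
    - {"xyz": [0, 0, -20], "roll": 0, "grip": 0}
    - {"xyz": [0, 0, -38], "roll": 0, "grip": 0}
    - {"xyz": [0, 0, -38], "roll": 0, "grip": 0}
    - {"xyz": [0, 0, -8], "roll": 0, "grip": 0}

```text
time_s: 4.3
position: [0.5168, -0.2156, 0.111]
tcp_rot: [[0.985, -0.171, 0.008], [-0.171, -0.985, -0.005], [0.009, 0.004, -1.0]]
force: [0.3, -1.0, -0.7]
opening: 0.224
grasp_force: 30.0
```

```bash
python3 - <<'E'
from h import *
plan([569,23,106],11.1,10)
for n in("top","scene"):
    im,d=bot.capture(n);P=cloud(n,d)
    for o in bot.trace("bar",n)[:2]:
        q=P[o["mask"]&(d>0)];print(n,o["conf"],len(q),np.median(q,0))
        c,wh,a=cv2.minAreaRect(q[:,:2].astype(np.float32)*1000);print(c,wh,a)
E
```

```text
t 4.30 p [ 516.7988 -215.6194  110.9501] yaw -9.85 F [ 0.3248 -0.9991 -0.6661] op 0.224 g 30.0 q [-34.0758  33.9895  97.5981  -0.0101  47.8643  65.7839]
  [  1.1 -24.4   0.5] roll -0.0366
  [  2.  -24.3   0.5] roll -0.0366
  [  2.8 -24.3   0.5] roll -0.0366
  [  3.7 -24.1   0.5] roll -0.0366
  [  4.6 -24.    0.5] roll -0.0366
  [  5.5 -23.8   0.5] roll -0.0366
  [  6.3 -23.6   0.5] roll -0.0366
  [  7.2 -23.3   0.5] roll -0.0366
  [  8.1 -23.1   0.5] roll -0.0366
  [  8.9 -22.8   0.5] roll -0.0366
scene 0.74 216 [ 0.4843 -0.2066  0.1131]
(515.2169799804688, -252.4310760498047) (41.027732849121094, 168.2019805908203) 34.3235969543457
scene 0.61 1141 [0.525  0.1753 0.0104]
(537.6489868164062, 165.35791015625) (77.17301940917969, 67.79674530029297) 59.72038269042969
```

>>> move_arm:
  increments:
    - {"xyz": [1.2, -24.4, 0], "roll": -0.0366, "grip": 0}
    - {"xyz": [2.1, -24.3, 0], "roll": -0.0366, "grip": 0}
    - {"xyz": [3, -24.3, 0], "roll": -0.0366, "grip": 0}
    - {"xyz": [3.9, -24.1, 0], "roll": -0.0366, "grip": 0}
    - {"xyz": [4.8, -24, 0], "roll": -0.0366, "grip": 0}

```text
time_s: 4.92
position: [0.5391, -0.0929, 0.1034]
tcp_rot: [[1.0, 0.012, -0.005], [0.012, -1.0, 0.002], [-0.005, -0.002, -1.0]]
force: [0.6, -0.1, -2.6]
opening: 0.227
grasp_force: 30.0
```

>>> move_arm:
  increments:
    - {"xyz": [5.6, -23.8, 0], "roll": -0.0366, "grip": 0}
    - {"xyz": [6.5, -23.6, 0], "roll": -0.0366, "grip": 0}
    - {"xyz": [7.4, -23.3, 0], "roll": -0.0366, "grip": 0}
    - {"xyz": [8.2, -23, 0], "roll": -0.0366, "grip": 0}
    - {"xyz": [9, -22.7, 0], "roll": -0.0366, "grip": 0}

```text
time_s: 5.33
position: [0.5659, 0.0261, 0.1032]
tcp_rot: [[0.981, 0.194, -0.006], [0.194, -0.981, 0.001], [-0.005, -0.002, -1.0]]
force: [-0.1, 0.4, -2.7]
opening: 0.225
grasp_force: 30.0
```

>>> move_arm:
  increments:
    - {"xyz": [0, 0, 0], "roll": 0, "grip": 0}
    - {"xyz": [0, 0, 0], "roll": 0, "grip": 0}
    - {"xyz": [0, 0, 0], "roll": 0, "grip": 0}

```text
time_s: 5.58
position: [0.5664, 0.0245, 0.1042]
tcp_rot: [[0.981, 0.193, -0.004], [0.193, -0.981, 0.0], [-0.004, -0.001, -1.0]]
force: [0.1, -0.2, -2.5]
opening: 0.225
grasp_force: 30.0
```

```bash
python3 - <<'E'
from h import *
plan([569.2,23,60],11.1,3)
im,d=bot.capture("scene");P=cloud("scene",d)
cv2.imwrite("pics/s1.png",cv2.resize(im[150:330,120:340,::-1],None,fx=3,fy=3))
m=(P[...,2]>.095)&(P[...,2]<.13)&(np.abs(P[...,0]-.569)<.11)&(np.abs(P[...,1]-.023)<.06)&(im[...,0]>1.6*im[...,2].astype(float))&(im[...,0]>100)&(d>0)
q=P[m];print(len(q),np.median(q,0));print(cv2.minAreaRect(q[:,:2].astype(np.float32)*1000))
E
```

```text
t 5.58 p [566.3508  24.5473 104.2392] yaw 11.11 F [ 0.0954 -0.2315 -2.4768] op 0.225 g 30.0 q [-8.7945 35.2203 96.2423 -0.0377 48.7548 70.1184]
  [ 0.8  0.7 14.7] roll 0.0001
  [ 0.8  0.7 14.7] roll 0.0001
  [ 0.8  0.7 14.7] roll 0.0001
406 [0.5228 0.0181 0.1096]
((524.0469970703125, 18.53509521484375), (74.21240997314453, 28.189167022705078), 8.666266441345215)
```

View pics/s1.png

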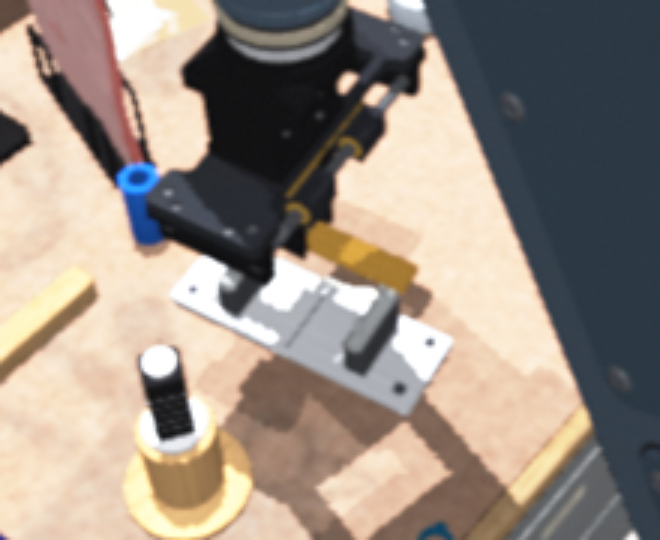

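The arm is over the jig; the bar runs parallel to the jig axis and its near end shows at about (410,275) in the crop. Descending.

>>> move_arm:
  increments:
    - {"xyz": [1.7, 1.9, 0], "roll": 0, "grip": 0}
    - {"xyz": [0, 0, 20], "roll": 0, "grip": 0}
    - {"xyz": [0, 0, 18], "roll": 0, "grip": 0}
    - {"xyz": [0, 0, 0], "roll": 0, "grip": 0}
    - {"xyz": [0, 0, 0], "roll": 0, "grip": 0}

```text
time_s: 6.05
position: [0.5689, 0.0223, 0.0673]
tcp_rot: [[0.982, 0.191, -0.003], [0.191, -0.982, 0.0], [-0.003, -0.001, -1.0]]
force: [0.8, -0.8, -1.6]
opening: 0.226
grasp_force: 30.0
```

```bash
python3 - <<'E'
from h import *
plan([568.4,23,53],11.1,2)
im,d=bot.capture("scene");P=cloud("scene",d)
cv2.imwrite("pics/s2.png",cv2.resize(im[190:320,150:310,::-1],None,fx=4.5,fy=4.5,interpolation=cv2.INTER_CUBIC))
E
```

```text
t 6.05 p [568.8834  22.2797  67.2642] yaw 11.01 F [ 0.7989 -0.8216 -1.597 ] op 0.226 g 30.0 q [-8.9979 38.7164 97.0545 -0.006  44.3865 69.9937]
  [-0.2 -0.4  7.1] roll -0.0008
  [-0.2 -0.4  7.1] roll -0.0008
```

View pics/s2.png

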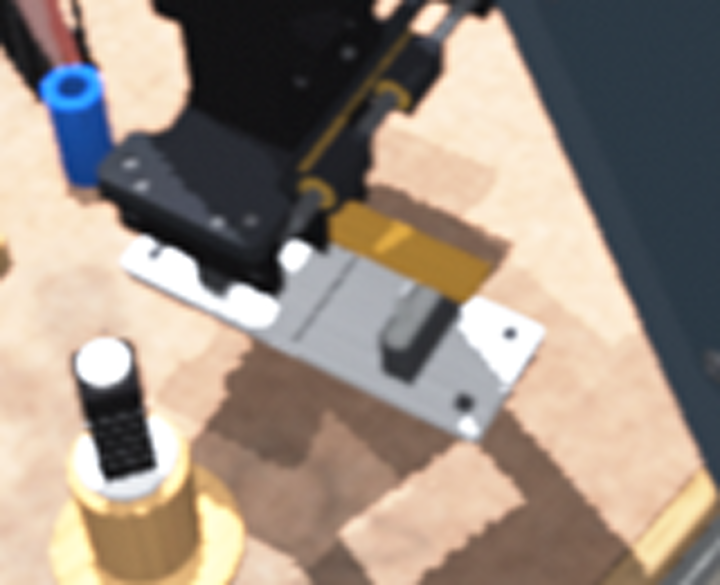

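The crop shows the bar just above the rests, parallel to the jig. I'll lower it in small steps and watch the force.

>>> move_arm:
  increments:
    - {"xyz": [-0.4, -0.6, 4], "roll": 0, "grip": 0}
    - {"xyz": [0, 0, 4], "roll": 0, "grip": 0}
    - {"xyz": [0, 0, 4], "roll": 0, "grip": 0}
    - {"xyz": [0, 0, 2], "roll": 0, "grip": 0}
    - {"xyz": [0, 0, 0], "roll": 0, "grip": 0}

```text
time_s: 6.52
position: [0.5689, 0.0238, 0.0537]
tcp_rot: [[0.981, 0.193, -0.001], [0.193, -0.981, 0.0], [-0.001, -0.0, -1.0]]
force: [0.8, 0.7, -2.4]
opening: 0.225
grasp_force: 30.0
```

```bash
python3 - <<'E'
from h import *
plan([568.4,23,48],11.1,2)
K,R,t=cam("scene")
im,d=bot.capture("scene");P=cloud("scene",d)
a=np.radians(11.1);ex=np.array([np.cos(a),np.sin(a),0]);ey=np.array([-np.sin(a),np.cos(a),0]);o=np.array([.5692,.0229,0])
big=cv2.resize(im[190:320,150:310,::-1],None,fx=4.5,fy=4.5,interpolation=cv2.INTER_CUBIC)
def pr(p):
    c=R@p+t;u=K@c;return int((u[0]/u[2]-150+.5)*4.5),int((u[1]/u[2]-190+.5)*4.5)
for sx in(-.05,.05):
  for sy in(-.017,.017): cv2.circle(big,pr(o+sx*ex+sy*ey+[0,0,.06]),6,(0,0,255),1)
zb=bot.read_state()["position"][2]+.006
pts=[pr(o+sx*ex+sy*ey+[0,0,zb]) for sx,sy in((-.08,-.01),(-.08,.01),(.08,.01),(.08,-.01))]
cv2.polylines(big,[np.array(pts)],True,(0,255,0),1)
cv2.imwrite("pics/s3.png",big)
E
```

```text
t 6.52 p [568.92    23.7652  53.6896] yaw 11.11 F [ 0.7505  0.6899 -2.435 ] op 0.225 g 30.0 q [-8.8493 39.9752 97.4519  0.0008 42.6186 70.0427]
  [-0.3  0.3  2.8] roll 0.0001
  [-0.3  0.3  2.8] roll 0.0001
```

View pics/s3.png

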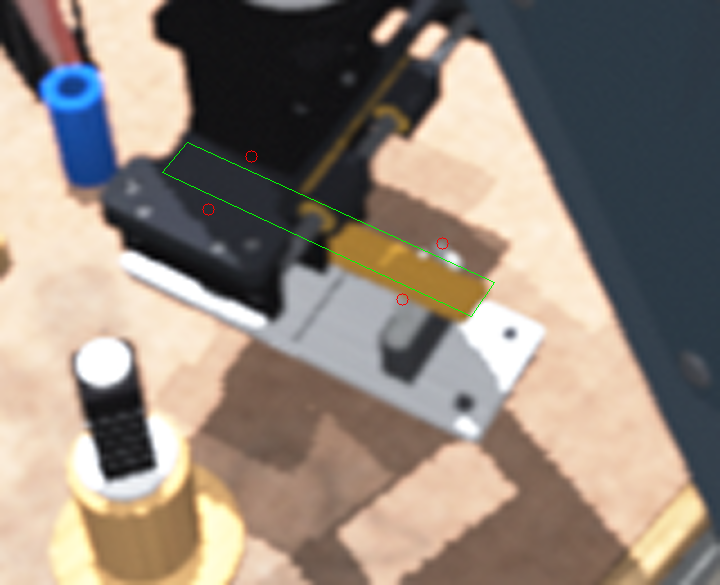

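The overlay matches the jig and bar, and there is no contact force with the bar below the pin tops. Lowering it onto the rests.

>>> move_arm:
  increments:
    - {"xyz": [0, 0, 2.5], "roll": 0, "grip": 0}
    - {"xyz": [0, 0, 2], "roll": 0, "grip": 0}
    - {"xyz": [0, 0, 1], "roll": 0, "grip": 0}
    - {"xyz": [0, 0, 0], "roll": 0, "grip": 0}
    - {"xyz": [0, 0, 0], "roll": 0, "grip": 0}

```text
time_s: 6.98
position: [0.5692, 0.0237, 0.0484]
tcp_rot: [[0.981, 0.193, -0.0], [0.193, -0.981, 0.0], [-0.0, -0.0, -1.0]]
force: [-0.5, 0.7, -1.9]
opening: 0.219
grasp_force: 30.0
```

>>> move_arm:
  increments:
    - {"xyz": [0, 0, 1], "roll": 0, "grip": 0}
    - {"xyz": [0, 0, 0], "roll": 0, "grip": 0}

```text
time_s: 7.15
position: [0.5694, 0.0236, 0.0478]
tcp_rot: [[0.981, 0.193, 0.0], [0.193, -0.981, -0.0], [0.0, 0.0, -1.0]]
force: [-0.5, 0.8, -1.1]
opening: 0.225
grasp_force: 30.0
```

>>> move_arm:
  increments:
    - {"xyz": [0, 0, 0], "roll": 0, "grip": 100}
    - {"xyz": [0, 0, 0], "roll": 0, "grip": 100}
    - {"xyz": [0, 0, 0], "roll": 0, "grip": 100}
    - {"xyz": [0, 0, 0], "roll": 0, "grip": 100}
    - {"xyz": [0, 0, 0], "roll": 0, "grip": 100}

```text
time_s: 7.57
position: [0.5694, 0.0237, 0.0477]
tcp_rot: [[0.981, 0.193, 0.0], [0.193, -0.981, -0.0], [0.0, 0.0, -1.0]]
force: [-0.7, 0.3, -0.3]
opening: 0.521
grasp_force: 0.0
```

>>> move_arm:
  increments:
    - {"xyz": [0, 0, -10], "roll": 0, "grip": 100}
    - {"xyz": [0, 0, -35], "roll": 0, "grip": 100}
    - {"xyz": [0, 0, -35], "roll": 0, "grip": 100}
    - {"xyz": [0, 0, -35], "roll": 0, "grip": 100}
    - {"xyz": [0, 0, -20], "roll": 0, "grip": 100}

```text
time_s: 7.98
position: [0.571, 0.0235, 0.1871]
tcp_rot: [[0.981, 0.193, 0.006], [0.193, -0.981, -0.001], [0.006, 0.002, -1.0]]
force: [1.7, -0.2, 0.5]
opening: 0.898
grasp_force: 0.0
```

```bash
python3 - <<'E'
from h import *
plan([543,161,180],55.5,8)
E
```

```text
t 7.98 p [570.9645  23.4687 187.0909] yaw 11.11 F [ 1.7371 -0.2347  0.549 ] op 0.898 g 0.0 q [-8.8478 28.4923 92.2789  0.0021 58.8762 70.042 ]
  [ -0.1 -17.5   0.9] roll -0.0968
  [  1.6 -17.5   0.9] roll -0.0968
  [  3.3 -17.2   0.9] roll -0.0968
  [  4.9 -16.8   0.9] roll -0.0968
  [  6.5 -16.3   0.9] roll -0.0968
  [  8.1 -15.6   0.9] roll -0.0968
  [  9.5 -14.7   0.9] roll -0.0968
  [ 10.9 -13.7   0.9] roll -0.0968
```

>>> move_arm:
  increments:
    - {"xyz": [0, -17.5, 0], "roll": -0.097, "grip": 100}
    - {"xyz": [1.6, -17.5, 0], "roll": -0.097, "grip": 100}
    - {"xyz": [3.3, -17.2, 0], "roll": -0.097, "grip": 100}
    - {"xyz": [4.9, -16.8, 0], "roll": -0.097, "grip": 100}
    - {"xyz": [6.5, -16.3, 0], "roll": -0.097, "grip": 100}

```text
time_s: 8.4
position: [0.5517, 0.1103, 0.1835]
tcp_rot: [[0.775, 0.631, 0.001], [0.631, -0.775, 0.0], [0.001, 0.001, -1.0]]
force: [-0.2, -0.5, 0.7]
opening: 0.997
grasp_force: 0.0
```

>>> move_arm:
  increments:
    - {"xyz": [8.1, -15.6, 0], "roll": -0.097, "grip": 100}
    - {"xyz": [9.5, -14.7, 0], "roll": -0.097, "grip": 100}
    - {"xyz": [10.9, -13.7, 0], "roll": -0.097, "grip": 100}
    - {"xyz": [0, 0, 0], "roll": 0, "grip": 100}
    - {"xyz": [0, 0, 0], "roll": 0, "grip": 100}

```text
time_s: 8.82
position: [0.5412, 0.1617, 0.1832]
tcp_rot: [[0.565, 0.825, 0.001], [0.825, -0.565, -0.0], [0.0, 0.001, -1.0]]
force: [-0.2, -1.0, -0.6]
opening: 1.0
grasp_force: 0.0
```

```bash
python3 - <<'E'
from h import *
plan([543.3,161.9,91],55.5,4)
for n in("scene","top"):
    im,d=bot.capture(n);P=cloud(n,d)
    cv2.imwrite(f"pics/{n}4.png",im[...,::-1])
    for l in("bar","gauge"):
        for o in bot.trace(l,n)[:2]:
            q=P[o["mask"]&(d>0)]
            if l=="bar":q=q[(q[:,2]>.048)&(q[:,2]<.06)]
            else: q=q[(q[:,2]>.08)&(q[:,2]<.15)]
            if len(q)>10:
                c,wh,a=cv2.minAreaRect(q[:,:2].astype(np.float32)*1000);print(n,l,"%.2f"%o["conf"],len(q),np.median(q,0),np.array(c),np.array(wh),a)
    for o in bot.spot_in("mark",n)[:3]:print(n,"mark","%.2f"%o["conf"],c2w(n,o["at"])[0])
E
```

```text
t 8.82 p [541.1636 161.7259 183.1669] yaw 55.59 F [-0.225  -1.013  -0.6425] op 1.000 g 0.0 q [ 5.3145 28.4377 93.2027 -0.0206 58.3244 39.7322]
  [ 0.3  0.4 23. ] roll 0.0004
  [ 0.3  0.4 23. ] roll 0.0004
  [ 0.3  0.4 23. ] roll 0.0004
  [ 0.3  0.4 23. ] roll 0.0004
scene bar 0.59 725 [0.5637 0.0244 0.0532] [569.2349  25.5698] [159.6637  28.8389] 12.938312530517578
scene gauge 0.70 153 [0.5334 0.1683 0.0974] [534.4717 167.9888] [24.4173  6.9194] 57.45589065551758
scene mark 0.91 [0.5637 0.0275 0.0509]
top bar 0.76 515 [0.5733 0.0227 0.053 ] [571.2745  22.9843] [159.7227  19.8166] 11.15674877166748
top bar 0.73 42 [0.5231 0.0159 0.0541] [555.8397  20.9738] [128.5497  38.835 ] 10.503535270690918
top gauge 0.62 127 [0.5396 0.1537 0.1298] [542.7769 158.6912] [18.4939 24.1056] 57.02429962158203
top mark 0.81 [0.5701 0.0227 0.0553]
top mark 0.65 [ 0.5808 -0.3246  0.0052]
```

>>> move_arm:
  increments:
    - {"xyz": [1.2, 1.6, 25], "roll": 0, "grip": 100}
    - {"xyz": [0, 0, 25], "roll": 0, "grip": 100}
    - {"xyz": [0, 0, 25], "roll": 0, "grip": 100}
    - {"xyz": [0, 0, 12], "roll": 0, "grip": 100}
    - {"xyz": [0, 0, 5], "roll": 0, "grip": 100}

```text
time_s: 9.63
position: [0.5419, 0.1606, 0.0882]
tcp_rot: [[0.566, 0.824, -0.005], [0.824, -0.566, -0.0], [-0.003, -0.004, -1.0]]
force: [-0.2, -0.3, 0.4]
opening: 1.0
grasp_force: 0.0
```

>>> move_arm:
  increments:
    - {"xyz": [0, 0, 0], "roll": 0, "grip": 0}
    - {"xyz": [0, 0, 0], "roll": 0, "grip": 0}
    - {"xyz": [0, 0, 0], "roll": 0, "grip": 0}
    - {"xyz": [0, 0, 0], "roll": 0, "grip": 0}
    - {"xyz": [0, 0, 0], "roll": 0, "grip": 0}

```text
time_s: 10.05
position: [0.5441, 0.1613, 0.0916]
tcp_rot: [[0.565, 0.825, 0.002], [0.825, -0.565, 0.0], [0.001, 0.002, -1.0]]
force: [-0.6, -0.2, -0.0]
opening: 0.707
grasp_force: 0.0
```

>>> move_arm:
  increments:
    - {"xyz": [0, 0, 0], "roll": 0, "grip": 0}
    - {"xyz": [0, 0, 0], "roll": 0, "grip": 0}
    - {"xyz": [0, 0, 0], "roll": 0, "grip": 0}
    - {"xyz": [0, 0, 0], "roll": 0, "grip": 0}
    - {"xyz": [0, 0, 0], "roll": 0, "grip": 0}

```text
time_s: 10.47
position: [0.5434, 0.1612, 0.0906]
tcp_rot: [[0.565, 0.825, -0.0], [0.825, -0.565, -0.0], [-0.0, -0.0, -1.0]]
force: [-0.0, 0.5, -0.2]
opening: 0.326
grasp_force: 0.0
```

>>> move_arm:
  increments:
    - {"xyz": [0, 0, 0], "roll": 0, "grip": 0}
    - {"xyz": [0, 0, 0], "roll": 0, "grip": 0}
    - {"xyz": [0, 0, 0], "roll": 0, "grip": 0}

```text
time_s: 10.72
position: [0.5434, 0.1612, 0.0906]
tcp_rot: [[0.565, 0.825, -0.0], [0.825, -0.565, 0.0], [-0.0, -0.0, -1.0]]
force: [0.6, 0.2, 0.2]
opening: 0.274
grasp_force: 29.8
```

```bash
python3 - <<'E'
from h import *
plan([569.5,23.5,170],55.5,8)
# ring on the bar in the earlier top & scene picture: dark pixels on brass
a=np.radians(11.1);o=np.array([.570,.0235,.054])
for n in("top","scene"):
    K,R,t=cam(n);im=cv2.imread(f"pics/{n}4.png")
    S=10 # px per mm, rectified patch of the plane z=54mm, 40x24 mm in jig axes
    ex=np.array([np.cos(a),np.sin(a),0]);ey=np.array([-np.sin(a),np.cos(a),0])
    W,H=60,40
    src=[];dst=[]
    for sx,sy in((-1,-1),(1,-1),(1,1),(-1,1)):
        u=K@(R@(o+sx*W/2000*ex+sy*H/2000*ey)+t);src.append(u[:2]/u[2]);dst.append([(sx+1)*W*S/2,(1-sy)*H*S/2])
    M=cv2.getPerspectiveTransform(np.float32(src),np.float32(dst))
    w=cv2.warpPerspective(im,M,(W*S,H*S),flags=cv2.INTER_CUBIC)
    for x in range(0,W*S,50): cv2.line(w,(x,0),(x,8),(0,0,255),1)
    for y in range(0,H*S,50): cv2.line(w,(0,y),(8,y),(0,0,255),1)
    cv2.imwrite(f"pics/w_{n}.png",w[:300] if n=="x" else w)
A=cv2.imread("pics/w_top.png");B=cv2.imread("pics/w_scene.png")
cv2.imwrite("pics/w.png",cv2.resize(np.vstack([A,B]),None,fx=.75,fy=.75))
E
```

```text
t 10.72 p [543.4217 161.1877  90.5548] yaw 55.57 F [0.5731 0.184  0.163 ] op 0.274 g 29.8 q [ 5.2275 36.3866 96.8769  0.0015 46.7389 39.6614]
  [-12.4  12.4  -9.9] roll 0.0001
  [-12.3  12.4  -9.9] roll 0.0001
  [-12.3  12.4  -9.9] roll 0.0001
  [-12.3  12.4  -9.9] roll 0.0001
  [-12.3  12.4  -9.9] roll 0.0001
  [-12.3  12.4  -9.9] roll 0.0001
  [-12.3  12.4  -9.9] roll 0.0001
  [-12.3  12.4  -9.9] roll 0.0001
```

View pics/w.png

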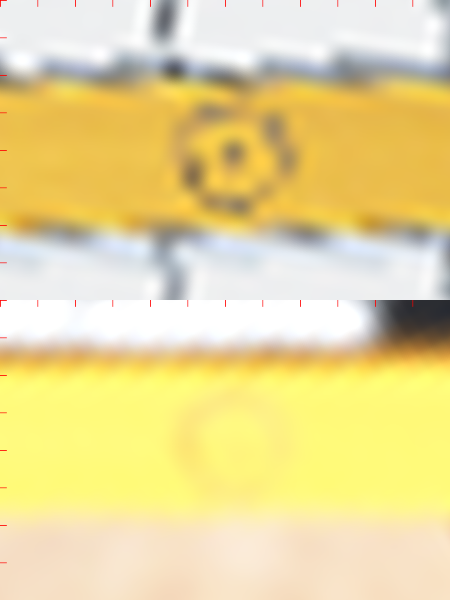

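The rectified patches show the ring at (234,157) in the top view and (233,440) in the scene view. That puts the ring at about (571, 24) mm, 2 mm from the jig centre. Lifting the gauge.

>>> move_arm:
  increments:
    - {"xyz": [0, 0, -8], "roll": 0, "grip": 0}
    - {"xyz": [0, 0, -20], "roll": 0, "grip": 0}
    - {"xyz": [0, 0, -25], "roll": 0, "grip": 0}
    - {"xyz": [0, 0, -25], "roll": 0, "grip": 0}
    - {"xyz": [0, 0, -10], "roll": 0, "grip": 0}

```text
time_s: 11.13
position: [0.5451, 0.1614, 0.1819]
tcp_rot: [[0.565, 0.825, 0.005], [0.825, -0.565, 0.001], [0.004, 0.004, -1.0]]
force: [0.6, -0.5, -1.3]
opening: 0.274
grasp_force: 29.8
```

>>> move_arm:
  increments:
    - {"xyz": [0, 0, 0], "roll": 0, "grip": 0}
    - {"xyz": [-6, 6.3, 0], "roll": 0, "grip": 0}
    - {"xyz": [-12, 12.5, 0], "roll": 0, "grip": 0}
    - {"xyz": [-15, 15.5, 0], "roll": 0, "grip": 0}
    - {"xyz": [-15, 15.5, 0], "roll": 0, "grip": 0}

```text
time_s: 11.55
position: [0.5559, 0.0925, 0.1765]
tcp_rot: [[0.564, 0.825, -0.004], [0.825, -0.565, -0.0], [-0.003, -0.003, -1.0]]
force: [0.1, 0.1, -1.7]
opening: 0.272
grasp_force: 29.8
```

>>> move_arm:
  increments:
    - {"xyz": [-15, 15.5, 0], "roll": 0, "grip": 0}
    - {"xyz": [-15, 15.5, 0], "roll": 0, "grip": 0}
    - {"xyz": [-12, 12.5, 0], "roll": 0, "grip": 0}
    - {"xyz": [-7.7, 7.2, 0], "roll": 0, "grip": 0}
    - {"xyz": [0, 0, 0], "roll": 0, "grip": 0}

```text
time_s: 11.97
position: [0.5706, 0.0214, 0.1769]
tcp_rot: [[0.568, 0.823, -0.003], [0.823, -0.568, -0.0], [-0.002, -0.002, -1.0]]
force: [-0.0, -0.5, -0.3]
opening: 0.277
grasp_force: 29.8
```

>>> move_arm:
  increments:
    - {"xyz": [0, 0, 15], "roll": 0, "grip": 0}
    - {"xyz": [0, 0, 8], "roll": 0, "grip": 0}
    - {"xyz": [0, 0, 0], "roll": 0, "grip": 0}
    - {"xyz": [0, 0, 0], "roll": 0, "grip": 0}
    - {"xyz": [0, 0, 0], "roll": 0, "grip": 0}

```text
time_s: 12.38
position: [0.571, 0.0244, 0.1555]
tcp_rot: [[0.565, 0.825, -0.0], [0.825, -0.565, 0.0], [-0.0, -0.0, -1.0]]
force: [0.5, 0.7, -1.6]
opening: 0.273
grasp_force: 29.8
```

```bash
python3 - <<'E'
from h import *
plan([571.1,23.8,141],55.5,1)
for n in("scene","top"):
    im,d=bot.capture(n);P=cloud(n,d)
    cv2.imwrite(f"pics/{n}5.png",im[...,::-1]);np.save(n+"5.npy",d)
    for l in("gauge","bar"):
      for o in bot.trace(l,n)[:2]:
        m=o["mask"]&(d>0);q=P[m]
        print(n,l,"%.2f"%o["conf"],len(q),q.min(0),q.max(0),np.median(q,0))
K,R,t=cam("scene")
im=cv2.imread("pics/scene5.png")
p=np.array(bot.read_state()["position"]);u=K@(R@(p-[0,0,.06])+t);u=u[:2]/u[2];print(u)
x,y=u.astype(int)
cv2.imwrite("pics/s5.png",cv2.resize(im[max(y-50,0):y+50,x-60:x+60],None,fx=6,fy=6,interpolation=cv2.INTER_CUBIC))
E
```

```text
t 12.38 p [570.9586  24.4196 155.5199] yaw 55.62 F [ 0.5217  0.6729 -1.6474] op 0.273 g 29.8 q [-8.7549 31.0857 93.6112  0.0091 55.3225 25.6243]
  [-0.4  0.5 14.5] roll 0.0020
scene gauge 0.61 98 [ 0.5052 -0.0285 -0.002 ] [0.6408 0.0882 0.2252] [0.5651 0.0303 0.1131]
scene bar 0.56 736 [0.4906 0.0005 0.045 ] [0.647  0.0485 0.0601] [0.5636 0.0244 0.0531]
top gauge 0.18 294 [ 0.6929 -0.1319 -0.0033] [ 0.7401 -0.0877  0.0594] [ 0.709  -0.1084  0.0533]
top bar 0.46 247 [ 0.5372 -0.3599 -0.0034] [ 0.6243 -0.2876  0.0101] [ 0.5839 -0.3234  0.0043]
top bar 0.35 163 [ 0.3852 -0.1396 -0.0043] [ 0.4172 -0.1028  0.0217] [ 0.4025 -0.1178  0.0171]
[219.4408 228.3201]
```

View pics/s5.png

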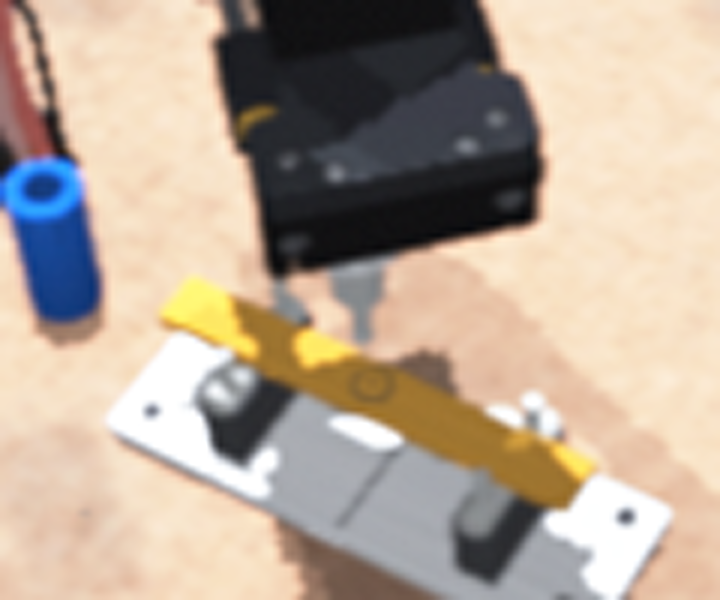

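The gauge is held upright, its tip at crop (362,340) and the ring clearly visible at (371,385). I'll work out the offset from these.

```bash
python3 - <<'E'
from h import *
K,R,t=cam("scene")
def ray(u,v,z):
    px=np.array([159+u/6-.42,178+v/6-.42]);r=R.T@np.linalg.inv(K)@np.r_[px,1];c=-R.T@t
    return (c+r*(z-c[2])/r[2])*1000
print("ring",ray(371,385,.054))
for z in(.077,.079,.081): print("tip",z,ray(362,340,z))
E
```

```text
ring [571.0478  24.9541  54.    ]
tip 0.077 [573.0702  25.1378  77.    ]
tip 0.079 [571.9231  26.1739  79.    ]
tip 0.081 [570.7761  27.2099  81.    ]
```

>>> move_arm:
  increments:
    - {"xyz": [-1.2, -0.3, 8], "roll": 0, "grip": 0}
    - {"xyz": [0, 0, 8], "roll": 0, "grip": 0}
    - {"xyz": [0, 0, 4], "roll": 0, "grip": 0}
    - {"xyz": [0, 0, 0], "roll": 0, "grip": 0}
    - {"xyz": [0, 0, 0], "roll": 0, "grip": 0}

```text
time_s: 13.1
position: [0.5697, 0.0229, 0.1348]
tcp_rot: [[0.566, 0.825, -0.002], [0.825, -0.566, 0.0], [-0.001, -0.001, -1.0]]
force: [-0.3, 0.4, -1.1]
opening: 0.276
grasp_force: 29.8
```

```bash
python3 - <<'E'
from h import *
plan([571,24,127],55.5,1)
im,d=bot.capture("scene")
cv2.imwrite("pics/s6.png",cv2.resize(im[210:260,190:255,::-1],None,fx=12,fy=12,interpolation=cv2.INTER_CUBIC))
E
```

```text
t 13.10 p [569.6776  22.95   134.7818] yaw 55.56 F [-0.3081  0.44   -1.0608] op 0.276 g 29.8 q [-8.9198 32.7291 94.6832  0.0004 52.6783 25.522 ]
  [1.6 0.5 7.8] roll 0.0010
```

View pics/s6.png

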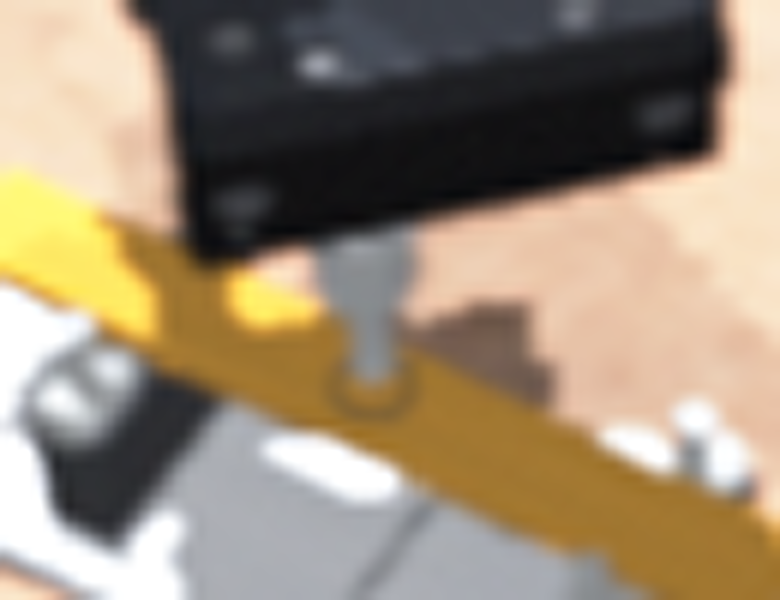

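Crop: the tip's lower edge is at (372,384) and the ring is centred at (371,388), so the tip will land inside the ring within 1 mm. I'll take a force baseline and then press.

```bash
cat >> h.py <<'E'
def avg(n=12):
    L=[]
    for i in range(n):
        bot.capture("scene");s=bot.read_state();L.append(np.r_[s["force"],np.array(s["position"])*1000])
    L=np.array(L);print("t %.2f"%s["time_s"],"mean F,p",L.mean(0),"se",L.std(0)[[2,5]]/n**.5,"g",s["grasp_force"],s["opening"])
E
python3 -c "
from h import *
avg(14)"
```

```text
t 13.85 mean F,p [ -0.1078   0.1595  -1.273  570.2547  22.9398 135.6912] se [0.1528 0.0264] g 29.798327791504562 0.27245215678148543
```

>>> move_arm:
  increments:
    - {"xyz": [0, 0.6, 2], "roll": 0, "grip": 0}
    - {"xyz": [0, 0, 2], "roll": 0, "grip": 0}
    - {"xyz": [0, 0, 2], "roll": 0, "grip": 0}
    - {"xyz": [0, 0, 1.5], "roll": 0, "grip": 0}
    - {"xyz": [0, 0, 0], "roll": 0, "grip": 0}

```text
time_s: 14.27
position: [0.5707, 0.0226, 0.1278]
tcp_rot: [[0.566, 0.825, 0.0], [0.825, -0.566, -0.0], [0.0, 0.0, -1.0]]
force: [0.0, -0.6, -0.3]
opening: 0.275
grasp_force: 29.8
```

```bash
python3 -c "
from h import *
avg(14)"
```

```text
t 14.97 mean F,p [  0.0261  -0.0606   0.5872 570.739   22.5835 128.1504] se [0.1161 0.0145] g 29.79862649459392 0.2742696697111134
```

>>> move_arm:
  increments:
    - {"xyz": [0, 0, 1.5], "roll": 0, "grip": 0}
    - {"xyz": [0, 0, 1.5], "roll": 0, "grip": 0}
    - {"xyz": [0, 0, 1], "roll": 0, "grip": 0}
    - {"xyz": [0, 0, 0], "roll": 0, "grip": 0}
    - {"xyz": [0, 0, 0], "roll": 0, "grip": 0}

```text
time_s: 15.38
position: [0.5707, 0.0226, 0.124]
tcp_rot: [[0.565, 0.825, 0.0], [0.825, -0.565, -0.0], [0.0, 0.0, -1.0]]
force: [-0.1, -0.0, 2.8]
opening: 0.269
grasp_force: 29.8
```

```bash
python3 - <<'E'
from h import *
avg(20)
im,d=bot.capture("scene")
cv2.imwrite("pics/s7.png",cv2.resize(im[190:290,160:280,::-1],None,fx=6,fy=6,interpolation=cv2.INTER_CUBIC))
E
```

```text
t 16.38 mean F,p [  0.1053  -0.3486   1.3918 570.7111  22.593  124.1028] se [0.1379 0.0058] g 29.79856385383755 0.27299651213170184
```

View pics/s7.png

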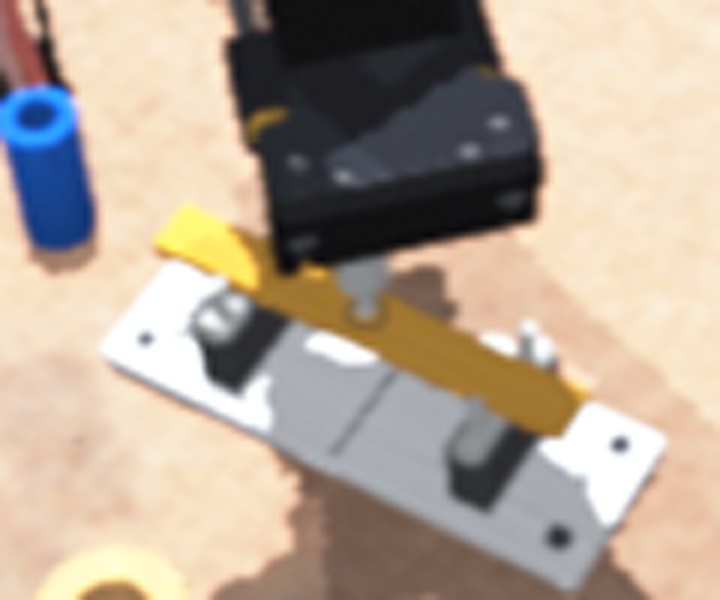

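The tip is in the ring at (365,312). The force rise is about 2.7 N, which puts the plunger about half-way in. Handing in.

```bash
python3 -c "
from rig import bot
print(bot.hand_in())"
```

```text
the job is handed in; nothing more can be done
None
```

I handed the job in: the long bar lies ring up across both rests, about 2 mm off centre lengthwise by the top camera, and the gauge is held upright with its tip in the ring and the plunger about half-way in (about 2.7 N).

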